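Clamp a glued model van body

ROBOT

A 7-joint arm with a two-finger parallel gripper is mounted at the origin on the work surface. World frame = base frame: x ahead of the robot, y to its left, z up, the work surface at z = 0. Lengths are in m, angles in rad, forces in N, time in s.
With the tool pointing down it reaches from about 0.4 to 0.85 m from the base axis. Payload 4.5 kg.
Tool frame: the origin (TCP) lies where the fingers leave the gripper's body, on its centre line; the fingertips stand ahead of it and the grasp point (between the pads) lies 45 mm ahead of it (robot.nose_length is the z of the fingertips in the tool frame, in m); z points along the fingers, y is the line along which they close (so a half turn about z gives the same grasp; the last joint's range is limited). The gripper opens to 88 mm and grips with 3 to 60 N. Pads are 18 mm wide; open, the fingers measure 123 mm over their backs; the gripper's body (75 mm by 187 mm) begins 45 mm behind the grasp point.
Start: joints at [1.337, 0.689, -0.195, 1.565, 0.157, 0.902, -0.215], TCP at [0.165, -0.603, 0.303] pointing down, gripper open.
Joint ranges: [-3.01, 3.01], [-0.46, 2.08], [-1.47, 1.51], [0.13, 2.56], [-1, 4.14], [0.04, 2.09], [-2.66, 2.66]. Speed limits (rad/s): [2.57, 2.57, 3.14, 3.14, 3.14, 3.14, 3.14].

INTERFACE

Orientations are given as a rotation vector (axis times angle).
In Python, from bench import robot, imaging gives the robot as it stands.
- The arm moves only by the tool play_rows, never from a script. Its argument "plan" is text: rows parted by semicolons, each of 7 numbers parted by spaces: the turn, a rotation vector about the tool's x, y, z in rad, then the shift along the tool's x, y, z in m, then the closure, from -1 (fully open) to 1 (shut), so that 0 is half open. A call has 1 to 8 rows; each row shifts and turns the commanded pose from where the row before left it, along the tool's axes as they then stand; what a row does not reach is not made up. A row lasts 1/12 s, in which the tool goes at most 41.7 mm and 7.16 degrees, less where a joint would pass 70% of its speed; a pose out of reach is approached as far as the arm can. A call is refused whole if a number of a shift passes 0.0417 or a number of a turn 0.125, either way. A call with a gripper value outside its range is refused whole. The fingers move at their own pace and stop on an object; "newtons" is the grip in N (left out, the last holds). Time passes only in rows, so rows that do not move let the fingers close. It gives the time, the measured TCP pose, the force, the opening and the grip force at its end, in the units of the state.
- robot.observe(): the state, without advancing time (a new reading comes with each control period).
- imaging.read_camera(name): name is "scene" or "side" or "wrist"; returns a dict with "pixels" (400x640x3 uint8, red, green, blue), "intrinsics" (3x3 intrinsics, pixels), "R" (3x3) and "t" (3): a world point X has camera coordinates R X + t. Camera axes: x right, y down, z forward; pixel columns grow to the right and rows downward; lengths in m; the calibration is good to about 2 mm. A picture is of the moment at which its call begins. There is no depth.
- robot.close_job(): hands the job in; it is judged then, once.
The state is a dict: "t": time; "q": joint angles; "qd": joint speeds; "effort": joint torques, N m; "position": TCP position; "ee_rot": TCP orientation; "wrist_force": force on the tool from outside, world axes, zero at the start; "wrist_torque": the same for the moment, N m; "opening": finger opening in m; "grip_force": force on a finger pad.
Only numpy, scipy, OpenCV 4.12 (cv2) and the standard library are available. Lean on these libraries where they do the work, as an engineer would, in place of code of your own. Each camera call takes 0.05 s, during which the arm holds its last target. There are 200 camera calls.

TASK

The van body has just been cemented and must be clamped while it sets: stand it upright on the clamp's board between the two rubber pads, lengthwise along them, and let it go. Then squeeze and release the orange trigger again and again, so that the sliding jaw walks up and grips the van firmly, and leave it held with the trigger released. The thin plastic cracks if the jaws press too hard, so feel for the rising resistance of the trigger and stop in time; set the van down rather than drop it, and do not disturb the paint bottles and other things on the bench.

Things in the scene. Friction and masses are not known exactly. Their poses are not given: they have to be found in the camera images.
- clamp: One-hand bar clamp, black, lying flat, screwed to a plywood board (235 x 285 mm, top 9 mm above the origin), fixed. Its toothed bar runs along its y at x = 0 (16 mm wide, top at 36 mm). Jaws on the +x side reach to x = 96 mm (tops 46 mm, head 50 mm); pistol grip and trigger on the -x side. The van goes on the board between the pads, centre near x = 62 mm, long side along x, 28 mm clear of the bar
- fixed_face (a point): centre of the face of the fixed jaw's grey rubber pad (face 48 mm along the clamp's x, 30 mm high), which looks along the clamp's +y; at x = 66, y = -22, z = 28 mm in the clamp's frame
- sliding_face (a point): centre of the face of the sliding jaw's grey rubber pad (same size), which looks along the clamp's -y. The pads start 38 to 50 mm apart. This pad is soft: it gives about 1 mm for each 8 N, up to 8 mm
- jaw: sliding jaw on the toothed bar's end; the trigger draws it towards the fixed jaw along the clamp's y. It cannot go back: catches hold it every 2 mm, so when the trigger is let go it springs back by up to 2 mm (losing up to 14 N of grip). The bar drags with about 4 N. Origin: on the bar's axis inside the jaw, at the height of the board's underside
- trigger (a joint): turn of the trigger in rad: 0 released (at its stop), 0.25 fully squeezed. Its spring (3 to 4 N at trigger_face) brings it back when let go. A full squeeze moves trigger_face 20 mm and draws the jaw 4 to 8 mm closer (the drive must first catch a tooth, within the first 5 to 6 mm)
- trigger_face (a point): middle of the orange trigger's front face (74 mm long, 24 mm high, 30 mm above the clamp's origin), which looks along the clamp's +y, turned 0.25 rad towards -x when released, and is squeezed towards -y, onto the grip. Push needed here: 4 to 6 N while the jaw runs free, then 1 N more for each 2.4 N of jaw force: squeezing until it takes 14 to 16 N, then releasing, leaves a firm grip
- handle_back (a point): middle of the fixed pistol grip's back (palm side), looking along the clamp's -y; at x = -50, y = -68, z = 30 mm in the clamp's frame; grip 98 mm long along x, 20 mm thick, 28 mm high. From here to trigger_face: 52 mm along y with the trigger released, 32 mm squeezed. A finger fits down freely outside each
- van_mid (a point): centre of the van (18 mm above its underside): goods van body, brown-red plastic with grey roof, 52 mm long (its x) x 30 mm wide (its y) x 36 mm high, about 45 g, standing upright on the 3 mm mat. Gripped firmly means 10 to 32 N of jaw force once the trigger is let go; above 32 N it cracks
- paint_ochre: paint bottle, dark yellow, 32 mm across, 69 mm high, origin at its foot; a bystander
- paint_navy: paint bottle, dark blue, same size, origin at its foot; a bystander
- paint_flesh: paint bottle, flesh colour, same size, origin at its foot; a bystander
- paint_maroon: paint bottle, dark red, same size, origin at its foot; a bystander
- cement: small amber glue bottle with a green cap, 33 mm across, 48 mm high, standing on the clamp's board behind the sliding jaw, origin at its foot; a bystander
- magnifier: cream magnifying glass lying flat, lens ring 82 mm, 170 mm long, origin under the lens; a bystander
- cap: clear bottle cap standing on the mat, 24 mm across, 22 mm high, origin at its foot; a bystander
- sprue: flat frame of kit parts, 116 x 76 mm, 6 mm thick, origin at its centre; a bystander
Things that resemble listed ones, but are neither listed nor needed, are in the scene too. Leave any purple look-alike of the part that bears van_mid alone.

How it is judged:
By the outcome, as a careful person would: the job done as asked, in the order asked, and still so for the second after the job is handed in, with the robot touching nothing.
It also fails if it takes over 69 s, if anything falls off the work surface, if the arm or the gripper's body presses on something with over 40 N, if the wrist force passes 120 N, or if a joint passes its speed limit or range.

## Working session

There is one attempt and no reset: what is moved stays moved. The work goes in short steps, Python scripts to look and compute and a tool call to move; the robot and the scene stay as the last step left them, time stands still between calls to the robot, and variables do not carry over. Pictures are saved under pics/ and viewed, at most 10 in all, crops included, and the job is handed in when it is done.

Besides the shell and the picture viewer there is one more tool, called in YAML: its name, and indented under it one key for each argument. play_rows: Moves the arm, as the interface text tells. Its arguments: {"type":"object","properties":{"plan":{"type":"string"},"newtons":{"type":"number"}},"required":["plan"]}

```bash
ls; mkdir -p pics; cat > h.py <<'E'
import numpy as np, cv2
from bench import robot, imaging
def snap(n,f,crop=None,s=1):
    c=imaging.read_camera(n); np.savez(f'pics/{f}.npz',**c)
    p=c['pixels'][:,:,::-1]
    if crop: p=p[crop[1]:crop[3],crop[0]:crop[2]]
    cv2.imwrite(f'pics/{f}.png',cv2.resize(p,None,fx=s,fy=s,interpolation=cv2.INTER_CUBIC)); return c
def ray(c,u,v):
    R,t=c['R'],c['t']; d=R.T@np.linalg.solve(c['intrinsics'],[u,v,1.]); return -R.T@t,d
def atz(c,u,v,z):
    o,d=ray(c,u,v); return o+d*(z-o[2])/d[2]
def proj(c,X):
    p=c['intrinsics']@(c['R']@np.asarray(X)+c['t']); return p[:2]/p[2]
def load(f): return dict(np.load(f'pics/{f}.npz'))
E
python3 - <<'E'
from h import *
a=snap('scene','s0',s=1.25);b=snap('side','d0',s=1.25)
for c in (a,b): print((-c['R'].T@c['t']).round(3),c['R'][2].round(2))
print(robot.observe(),robot.nose_length)
E
```

```text
pics
[ 1.138 -0.172  0.835] [-0.58  0.26 -0.77]
[ 0.17  -0.885  1.006] [ 0.3   0.69 -0.66]
{'t': 0.1, 'q': array([ 1.33679912,  0.68991098, -0.19455005,  1.56624351,  0.15728123,
        0.90249443, -0.21507059]), 'qd': array([-0.00113985, -0.00246797, -0.00143877, -0.00070455, -0.0008503 ,
       -0.00159   , -0.00091954]), 'effort': array([-2.90910735e-03, -5.28491843e+01, -1.27140675e+00, -1.53837079e+01,
       -5.25807927e-02,  1.96113702e-03,  5.80647406e-05]), 'position': array([ 0.16524031, -0.60227752,  0.30198319]), 'ee_rot': array([-3.11182498e+00, -4.19363489e-01,  4.83301900e-04]), 'wrist_force': array([ 0.23478944, -0.08817455,  0.05347874]), 'wrist_torque': array([-0.01155741,  0.06537889, -0.04016276]), 'grip_force': 0.0, 'opening': 0.08816365118413465} 0.064
```

View pics/s0.png

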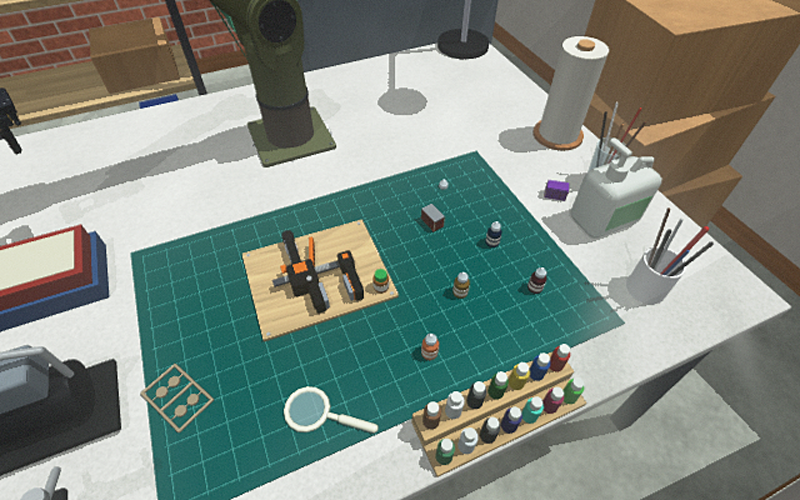

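View pics/d0.png

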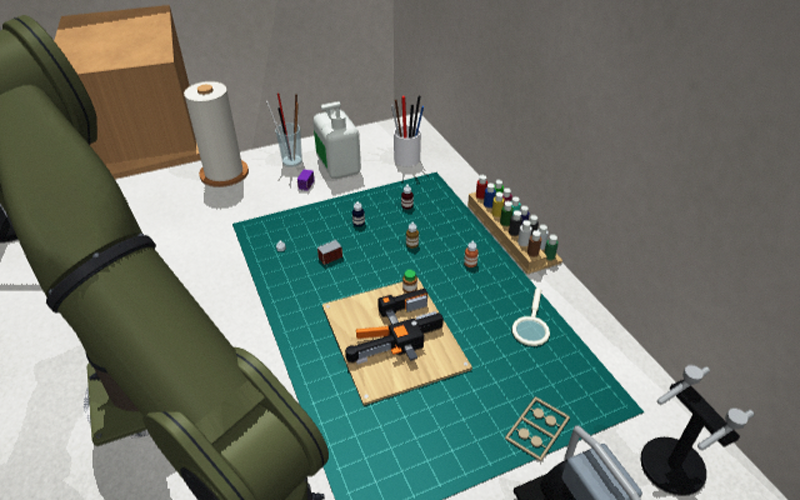

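The scene view shows the van candidates: the brown-red block with a grey roof at (432,217), the purple look-alike at (557,190), and the red bottles at (538,280) and (562,357). By its description, the first is the van. The clamp is at about (315,275). Next I take enlarged crops.

```bash
python3 - <<'E'
from h import *
def crop(f,x0,y0,w,h,s):
    p=load(f)['pixels'][y0:y0+h,x0:x0+w,::-1]
    p=cv2.resize(p,None,fx=s,fy=s,interpolation=cv2.INTER_CUBIC)
    for i in range(0,w,10):
        cv2.line(p,(i*s,0),(i*s,6 if i%50 else 14),(0,0,255),1)
        if i%20==0: cv2.putText(p,str(x0+i),(i*s,22),0,.35,(0,0,255))
    for j in range(0,h,10):
        cv2.line(p,(0,j*s),(6,j*s),(0,0,255),1)
        if j%20==0: cv2.putText(p,str(y0+j),(8,j*s+4),0,.35,(0,0,255))
    return p
cv2.imwrite('pics/c1.png',crop('s0',190,172,133,100,6))
cv2.imwrite('pics/c2.png',crop('d0',252,210,130,100,6))
cv2.imwrite('pics/c3.png',np.hstack([crop('s0',325,150,40,48,10),crop('d0',245,180,40,48,10)]))
E
```

```text
(no output)
```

View pics/c1.png

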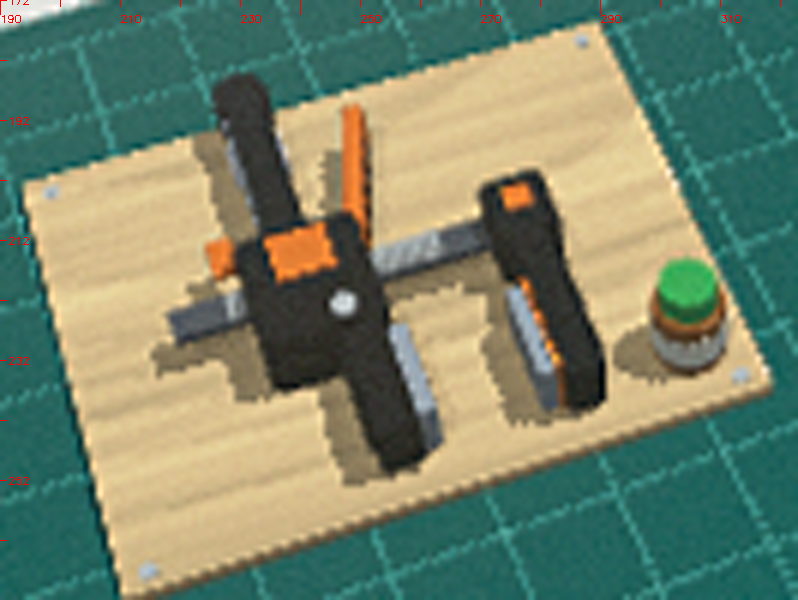

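View pics/c2.png

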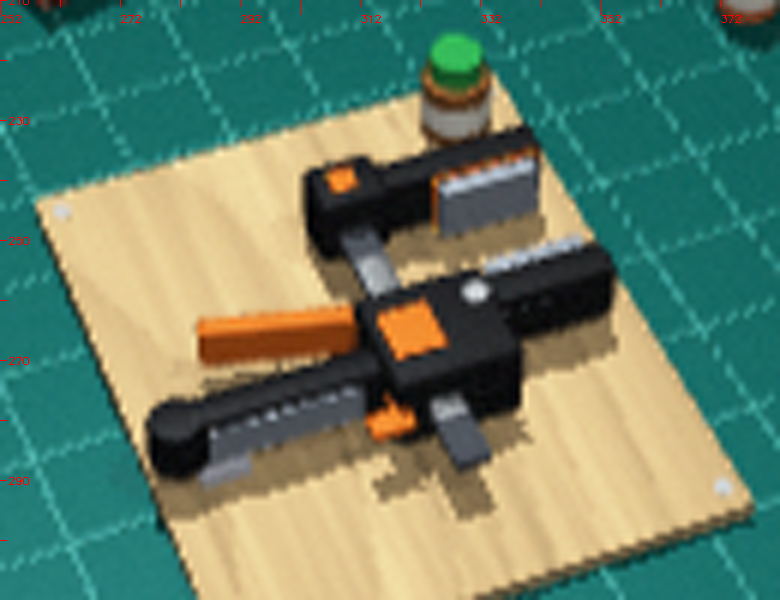

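View pics/c3.png

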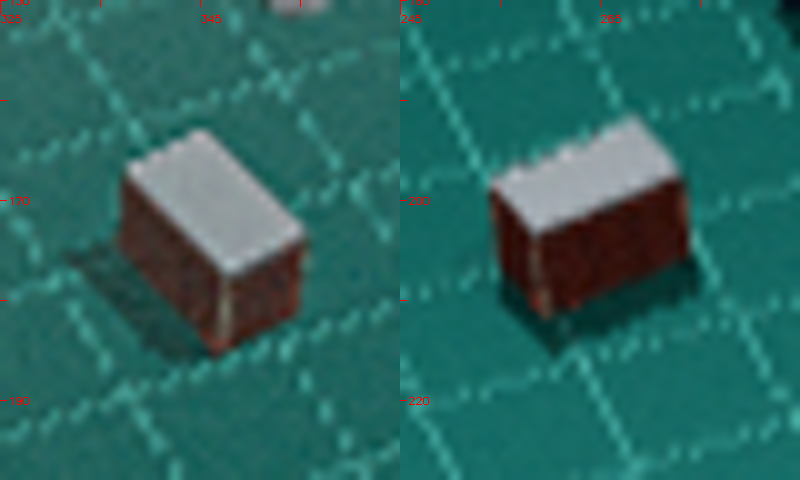

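The crops confirm the van: grey roof, brown-red sides. Its roof corners are at scene (337.5,166.8), (345.2,162.8), (355.5,173.5) and (347.8,177.7). In both views the clamp's board, pads and trigger (orange blade) can be read.

```bash
python3 - <<'E'
from h import *
s,d=load('s0'),load('d0')
def S(pts,z): return np.array([atz(s,190+x/6,172+y/6,z) for x,y in pts])
def D(pts,z): return np.array([atz(d,252+x/6,210+y/6,z) for x,y in pts])
def show(n,P): print(n,(P[:,:2]*1000).round(1).tolist(),'len',(np.linalg.norm(np.diff(P[:,:2],axis=0),axis=1)*1000).round(1),'ang',np.degrees(np.arctan2(np.diff(P[:,1]),np.diff(P[:,0]))).round(1))
show('boardS',S([(25,185),(600,22),(772,380),(122,598)],.012))
show('boardD',D([(37,203),(495,72),(752,508)],.012))
show('screwS',S([(51,192),(582,41),(741,375),(149,571)],.013)); show('screwD',D([(62,212),(723,486)],.013))
show('fixS',S([(408,325),(440,415)],.046)); show('fixD',D([(487,263),(585,237)],.046))
show('sliS',S([(508,290),(543,375)],.046)); show('sliD',D([(440,203),(540,172)],.046))
show('sliDbot',D([(443,237),(540,207)],.016))
show('headorangeS',S([(300,250)],.053)); show('headorangeD',D([(411,329)],.053))
show('trigS',S([(350,108),(365,215)],.045));show('trigD',D([(200,322),(352,308)],.045))
v=np.array([atz(s,325+x/10,150+y/10,.039) for x,y in [(125,168),(202,128),(305,235),(228,277)]])
w=np.array([atz(d,245+x/10,180+y/10,.039) for x,y in [(92,180),(232,117),(283,175),(140,232)]])
show('vanS',v);show('vanD',w);print(v.mean(0),w.mean(0))
E
```

```text
boardS [[384.5, -216.4], [395.8, 66.6], [625.9, 57.6], [616.4, -227.1]] len [283.2 230.3 284.8] ang [ 87.7  -2.3 -91.9]
boardD [[393.8, 61.0], [627.5, 54.7], [613.8, -231.3]] len [233.8 286.3] ang [ -1.5 -92.7]
screwS [[394.5, -206.2], [405.1, 53.6], [618.6, 46.0], [609.3, -213.9]] len [260.  213.7 260.1] ang [ 87.7  -2.  -92.1]
screwD [[402.4, 49.8], [607.7, -216.7]] len [336.4] ang [-52.4]
fixS [[558.5, -82.1], [607.4, -84.4]] len [49.] ang [-2.6]
fixD [[556.8, -87.1], [603.4, -90.6]] len [46.8] ang [-4.2]
sliS [[558.2, -36.9], [605.9, -38.6]] len [47.7] ang [-1.9]
sliD [[552.8, -45.2], [602.6, -45.8]] len [49.8] ang [-0.7]
sliDbot [[557.1, -39.3], [606.3, -40.2]] len [49.1] ang [-1.]
headorangeS [[506.5, -113.2]] len [] ang []
headorangeD [[507.9, -114.6]] len [] ang []
trigS [[429.6, -67.9], [492.8, -80.7]] len [64.5] ang [-11.4]
trigD [[428.5, -67.3], [492.1, -86.6]] len [66.4] ang [-16.9]
vanS [[443.3, 199.4], [437.6, 227.5], [488.8, 235.2], [494.6, 207.3]] len [28.7 51.8 28.5] ang [101.5   8.5 -78.2]
vanD [[437.4, 223.2], [485.9, 234.0], [491.0, 201.9], [443.1, 194.6]] len [49.8 32.6 48.5] ang [  12.6  -81.  -171.3]
[0.46607961 0.21733302 0.039     ] [0.46434986 0.21341417 0.039     ]
```

```bash
cat >> h.py <<'E'
from scipy.spatial.transform import Rotation as Ro
def down(a): # tool pointing down, tool y at world angle a (deg)
    y=np.array([np.cos(np.radians(a)),np.sin(np.radians(a)),0]); z=np.array([0,0,-1.]); return Ro.from_matrix(np.c_[np.cross(y,z),y,z])
def go(P,a,n,start=None,g=-1):
    """advice: n equal rows from start (default measured) to TCP P, tool y angle a"""
    if start is None:
        o=robot.observe(); start=(o['position'],Ro.from_rotvec(o['ee_rot']))
    p,R=start; T=down(a); w=(R.inv()*T).as_rotvec()/n; d=(np.asarray(P)-p)/n
    print('per row mm',(np.linalg.norm(d)*1e3).round(1),'rad',w.round(3))
    for i in range(n):
        print(*w.round(3),*(R.inv().apply(d)).round(4),g,end='; '); R=R*Ro.from_rotvec(w)
    print(); return np.asarray(P),T
E
python3 - <<'E'
from h import *
s,d=load('s0'),load('d0')
for n,u,v,z in [('cap',443,184,.014),('navy',495,234,.036),('ochre',461,284,.036)]: print(n,atz(s,u/1.25,v/1.25,z).round(3))
print('capD',atz(d,281/1.25,246/1.25,.014).round(3),'navyD',atz(d,358/1.25,214/1.25,.036).round(3))
x=go([.36,-.34,.30],-40,8); x=go([.48,-.03,.28],-10,8,x); go([.464,.214,.20],9.5,8,x)
E
```

```text
cap [0.365 0.298 0.014]
navy [0.58  0.316 0.036]
ochre [0.67  0.18  0.036]
capD [0.362 0.294 0.014] navyD [0.575 0.311 0.036]
per row mm 40.8 rad [-0.    -0.    -0.076]
-0.0 -0.0 -0.076 0.0322 -0.0252 0.0003 -1; -0.0 -0.0 -0.076 0.034 -0.0227 0.0003 -1; -0.0 -0.0 -0.076 0.0356 -0.02 0.0003 -1; -0.0 -0.0 -0.076 0.037 -0.0173 0.0003 -1; -0.0 -0.0 -0.076 0.0382 -0.0145 0.0003 -1; -0.0 -0.0 -0.076 0.0392 -0.0115 0.0003 -1; -0.0 -0.0 -0.076 0.0399 -0.0085 0.0003 -1; -0.0 -0.0 -0.076 0.0405 -0.0055 0.0003 -1; 
per row mm 41.6 rad [ 0.     0.    -0.065]
0.0 0.0 -0.065 0.0393 -0.0134 0.0025 -1; 0.0 0.0 -0.065 0.0401 -0.0108 0.0025 -1; 0.0 0.0 -0.065 0.0407 -0.0082 0.0025 -1; 0.0 0.0 -0.065 0.0412 -0.0055 0.0025 -1; 0.0 0.0 -0.065 0.0415 -0.0028 0.0025 -1; 0.0 0.0 -0.065 0.0416 -0.0001 0.0025 -1; 0.0 0.0 -0.065 0.0415 0.0027 0.0025 -1; 0.0 0.0 -0.065 0.0412 0.0054 0.0025 -1; 
per row mm 32.2 rad [ 0.     0.    -0.043]
0.0 0.0 -0.043 0.0297 -0.0073 0.01 -1; 0.0 0.0 -0.043 0.03 -0.006 0.01 -1; 0.0 0.0 -0.043 0.0302 -0.0047 0.01 -1; 0.0 0.0 -0.043 0.0304 -0.0034 0.01 -1; 0.0 0.0 -0.043 0.0305 -0.0021 0.01 -1; 0.0 0.0 -0.043 0.0306 -0.0008 0.01 -1; 0.0 0.0 -0.043 0.0306 0.0005 0.01 -1; 0.0 0.0 -0.043 0.0305 0.0018 0.01 -1;
```

Candidates checked: I choose the brown-red van (scene 346,174), not the purple one (446,152).

play_rows:
  plan: "0 0 -0.076 0.032 -0.025 0 -1; 0 0 -0.076 0.034 -0.023 0 -1; 0 0 -0.076 0.036 -0.02 0 -1; 0 0 -0.076 0.037 -0.017 0 -1; 0 0 -0.076 0.038 -0.015 0 -1; 0 0 -0.076 0.039 -0.012 0 -1; 0 0 -0.076 0.04 -0.009 0 -1; 0 0 -0.076 0.04 -0.006 0 -1"

```text
t: 0.77
position: [0.359, -0.3373, 0.3026]
ee_rot: [-2.842, -1.337, 0.0]
wrist_force: [1.5, -0.4, 0.2]
opening: 0.0881
grip_force: 0.0
```

play_rows:
  plan: "0 0 -0.065 0.039 -0.013 0.002 -1; 0 0 -0.065 0.04 -0.011 0.002 -1; 0 0 -0.065 0.04 -0.008 0.002 -1; 0 0 -0.065 0.041 -0.006 0.002 -1; 0 0 -0.065 0.041 -0.003 0.002 -1; 0 0 -0.065 0.041 0 0.002 -1; 0 0 -0.065 0.041 0.003 0.002 -1; 0 0 -0.065 0.041 0.005 0.002 -1"

```text
t: 1.43
position: [0.4765, -0.0298, 0.2865]
ee_rot: [2.404, 2.022, -0.001]
wrist_force: [0.8, 0.3, -0.1]
opening: 0.0882
grip_force: 0.0
```

play_rows:
  plan: "0 0 -0.043 0.03 -0.007 0.01 -1; 0 0 -0.043 0.03 -0.006 0.01 -1; 0 0 -0.043 0.03 -0.005 0.01 -1; 0 0 -0.043 0.03 -0.003 0.01 -1; 0 0 -0.043 0.03 -0.002 0.01 -1; 0 0 -0.043 0.03 -0.001 0.01 -1; 0 0 -0.043 0.03 0 0.01 -1; 0 0 -0.043 0.03 0.002 0.01 -1"

```text
t: 2.1
position: [0.4597, 0.2112, 0.2059]
ee_rot: [-2.023, -2.403, 0.001]
wrist_force: [0.3, -0.7, -0.4]
opening: 0.0881
grip_force: 0.0
```

```bash
python3 - <<'E'
from h import *
c=snap('wrist','w1',s=1.25); o=robot.observe(); print(o['t'],o['position'].round(4),o['ee_rot'].round(3),o['qd'].round(2))
print('cam',(-c['R'].T@c['t']).round(3),c['R'].round(2)); print(proj(c,[.465,.215,.039])*1.25)
E
```

```text
2.15 [0.4585 0.2192 0.2051] [-2.007 -2.409 -0.008] [ 0.05 -0.04 -0.03  0.02 -0.04  0.01  0.05]
cam [0.448 0.28  0.287] [[ 0.99  0.17 -0.  ]
 [ 0.16 -0.95  0.28]
 [ 0.05 -0.27 -0.96]]
[411.25211641 241.7166338 ]
```

View pics/w1.png

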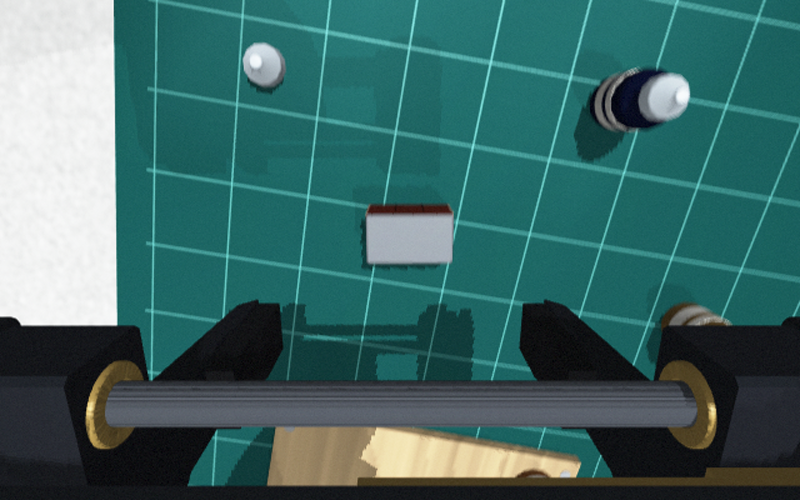

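The wrist view shows the van's roof at (366..453, 212..264), square to the gripper. The cap at (263,66) and the navy bottle at (640,100) are well clear.

```bash
python3 - <<'E'
from h import *
c=load('w1'); P=np.array([atz(c,u/1.25,v/1.25,.039) for u,v in [(366,212),(452,212),(453,264),(367,264)]])
print(P.round(4),P.mean(0)); print(np.degrees(np.arctan2(*(P[1]-P[0])[1::-1])),np.degrees(np.arctan2(*(P[2]-P[3])[1::-1])))
m=P.mean(0)
x=go([m[0],m[1],.12],9.5,4);go([m[0],m[1],.082],9.5,3,x)
E
```

```text
[[0.436  0.2281 0.039 ]
 [0.4851 0.2365 0.039 ]
 [0.4921 0.2057 0.039 ]
 [0.4413 0.1969 0.039 ]] [0.46363352 0.21678837 0.039     ]
9.800584915619256 9.807246715402183
per row mm 21.3 rad [ 0.    -0.002  0.004]
0.0 -0.002 0.004 -0.001 0.0011 0.0213 -1; 0.0 -0.002 0.004 -0.0009 0.0011 0.0213 -1; 0.0 -0.002 0.004 -0.0009 0.0012 0.0213 -1; 0.0 -0.002 0.004 -0.0009 0.0012 0.0213 -1; 
per row mm 12.7 rad [0. 0. 0.]
0.0 0.0 0.0 0.0 0.0 0.0127 -1; 0.0 0.0 0.0 0.0 0.0 0.0127 -1; 0.0 0.0 0.0 0.0 0.0 0.0127 -1;
```

play_rows:
  plan: "0 -0.002 0.004 -0.001 0.001 0.021 -1; 0 -0.002 0.004 -0.001 0.001 0.021 -1; 0 -0.002 0.004 -0.001 0.001 0.021 -1; 0 -0.002 0.004 -0.001 0.001 0.021 -1; 0 0 0 0 0 0.014 -1; 0 0 0 0 0 0.013 -1; 0 0 0 0 0 0.012 -1; 0 0 0 0 0 0 -1"

```text
t: 2.82
position: [0.464, 0.2055, 0.0818]
ee_rot: [2.041, 2.381, -0.014]
wrist_force: [-0.4, -0.0, 0.1]
opening: 0.0887
grip_force: 0.0
```

play_rows:
  plan: "0 0 0 0 0 0 0; 0 0 0 0 0 0 0; 0 0 0 0 0 0 0; 0 0 0 0 0 0 0; 0 0 0 0 0 0 0; 0 0 0 0 0 0 0"
  newtons: 8

```text
t: 3.32
position: [0.4652, 0.2061, 0.0842]
ee_rot: [2.041, 2.38, -0.007]
wrist_force: [-0.1, -0.6, 2.6]
opening: 0.0522
grip_force: 8.0
```

The gripper closed about 10 mm off the van's middle, because the reading was still settling. I'll open, shift and regrip.

play_rows:
  plan: "0 0 0 0 0 0 -0.7; 0 0 0 0 0 0 -0.7; 0 0 0 0 0 0 -0.7; 0 0 0 0.005 0 0 -0.7; 0 0 0 0.005 0 0 -0.7; 0 0 0 0 0 0 -0.7; 0 0 0 0 0 0 -0.7"

```text
t: 3.9
position: [0.4632, 0.2167, 0.0836]
ee_rot: [2.04, 2.382, -0.007]
wrist_force: [0.1, -0.1, -0.6]
opening: 0.075
grip_force: 0.0
```

```bash
python3 - <<'E'
from h import *
o=robot.observe(); print(o['position'].round(4),o['ee_rot'].round(3),o['opening'])
c=snap('wrist','w2',s=1.25); o=robot.observe(); print(o['position'].round(4),o['ee_rot'].round(3),o['t'])
print(proj(c,[.4640,.2160,.039])*1.25)
R=Ro.from_rotvec(o['ee_rot'])
for x in (-.009,.009): 
  for y in (-.037,.037): print(proj(c,o['position']+R.apply([x,y,.045]))*1.25)
E
```

```text
[0.4632 0.2167 0.0836] [ 2.04   2.382 -0.007] 0.07496557885575938
[0.4633 0.2163 0.0836] [ 2.04   2.381 -0.008] 3.95
[403.38882337 350.4492946 ]
[288.87351203 374.33091892]
[513.84703284 374.37633245]
[284.86348073 324.33108506]
[517.92728331 324.37682108]
```

View pics/w2.png

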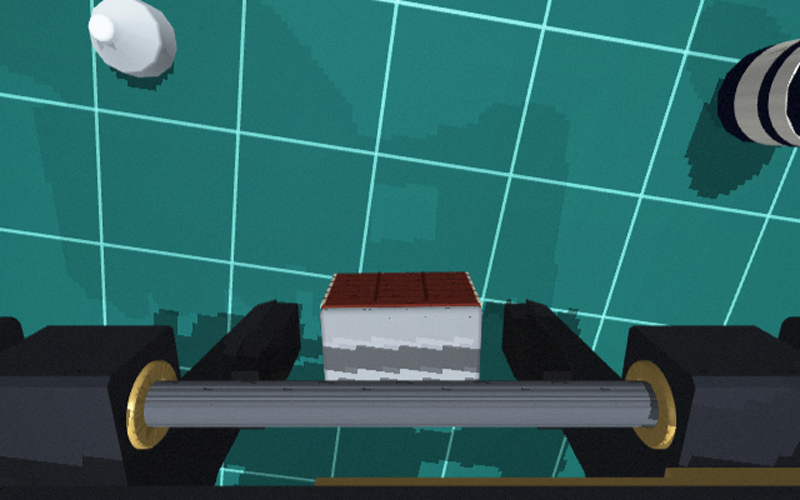

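The van's roof edge is at v=307 (u 323 to 481), and the fingers at u=300 and 503 straddle it evenly.

```bash
python3 - <<'E'
from h import *
c=load('w2');o=robot.observe();R=Ro.from_rotvec(o['ee_rot'])
for u,v in [(323,307),(481,307)]: print((R.inv().apply(atz(c,u/1.25,v/1.25,.039)-o['position'])*1e3).round(1))
E
```

```text
[ 15.2 -24.5  44.5]
[15.2 24.9 44.5]
```

play_rows:
  plan: "0 0 0 0 0 0 0; 0 0 0 0 0 0 0; 0 0 0 0 0 0 0; 0 0 0 0 0 0 0; 0 0 0 0 0 0 0; 0 0 0 0 0 -0.015 0; 0 0 0 0 0 -0.035 0; 0 0 0 0 0 -0.04 0"
  newtons: 8

```text
t: 4.62
position: [0.462, 0.216, 0.1731]
ee_rot: [2.041, 2.382, -0.016]
wrist_force: [2.1, 0.9, -0.8]
opening: 0.0524
grip_force: 8.0
```

```bash
python3 - <<'E'
from h import *
go([.5766,-.0661,.165],-2.1,8,g=0)
E
```

```text
per row mm 38.1 rad [-0.     0.001  0.024]
-0.0 0.001 0.024 -0.037 0.0088 0.0014 0; -0.0 0.001 0.024 -0.0368 0.0096 0.0013 0; -0.0 0.001 0.024 -0.0366 0.0105 0.0013 0; -0.0 0.001 0.024 -0.0363 0.0114 0.0012 0; -0.0 0.001 0.024 -0.036 0.0122 0.0012 0; -0.0 0.001 0.024 -0.0357 0.0131 0.0011 0; -0.0 0.001 0.024 -0.0354 0.0139 0.0011 0; -0.0 0.001 0.024 -0.0351 0.0148 0.0011 0;
```

play_rows:
  plan: "0 0 0.024 -0.02 0.005 0 0; 0 0 0.024 -0.037 0.01 0 0; 0 0 0.024 -0.037 0.01 0 0; 0 0 0.024 -0.037 0.011 0 0; 0 0 0.024 -0.036 0.012 0 0; 0 0 0.024 -0.036 0.013 0 0; 0 0 0.024 -0.036 0.014 0 0; 0 0 0.024 -0.035 0.014 0 0"

```text
t: 5.28
position: [0.57, -0.0537, 0.1758]
ee_rot: [2.262, 2.171, -0.008]
wrist_force: [0.9, 0.3, -0.7]
opening: 0.0518
grip_force: 8.0
```

play_rows:
  plan: "0 0 0 -0.012 0.004 0 0; 0 0 0 -0.003 0.002 0 0; 0 0 0 0 0 0 0; 0 0 0 0 0 0 0; 0 0 0 0 0 0 0"

```text
t: 5.7
position: [0.5747, -0.0637, 0.1761]
ee_rot: [2.256, 2.179, -0.006]
wrist_force: [-0.5, 0.1, -0.5]
opening: 0.0517
grip_force: 8.0
```

```bash
python3 - <<'E'
from h import *
c=snap('wrist','w3',s=1.25); o=robot.observe(); print(o['position'].round(4),o['ee_rot'].round(3),o['t'])
snap('scene','s3',(170,140,330,260),5)
E
```

```text
[ 0.5748 -0.0639  0.1762] [ 2.256  2.179 -0.006] 5.75
```

View pics/w3.png

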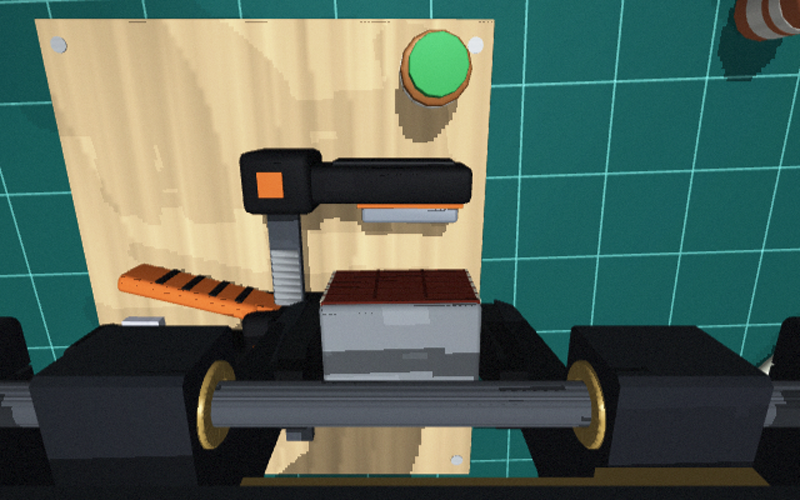

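The wrist view shows the sliding pad's face edge at v=222 (u 362 to 458), the bar at u=272 to 303, the cement bottle at (438,65) and the screws at (59,45) and (475,45). The van is aligned with the pad.

```bash
python3 - <<'E'
from h import *
c=load('w3');o=robot.observe();R=Ro.from_rotvec(o['ee_rot'])
def W(u,v,z): return (atz(c,u/1.25,v/1.25,z)*1e3).round(1)[:2]
print('face',W(362,222,.046),W(458,222,.046)); print('bar z39',W(272,260,.039),W(303,260,.039))
s=[W(59,45,.013),W(475,45,.013),W(457,460,.013)];print('screws',*s)
print('trig',W(122,277,.045),W(146,265,.045))
a=np.radians(-2.1);ca,sa=np.cos(a),np.sin(a)
S=np.array([[394.5,-206.2],[405.1,53.6],[618.6,46.0],[609.3,-213.9]])
# shift of scene view against wrist view from the shared screws
d=np.array([s[0]-S[1],s[1]-S[2],s[2]-S[3]]);print('wrist-scene',d.round(1))
print('tool y ang',np.degrees(np.arctan2(*R.apply([0,1,0])[1::-1])))
E
```

```text
face [556.5 -40.9] [604.  -42.6]
bar z39 [507.3 -61.2] [523.6 -61.8]
screws [403.6  50. ] [616.8  42.5] [ 607.9 -216.2]
trig [430.7 -65.8] [444.4 -59.7]
wrist-scene [[-1.5 -3.6]
 [-1.8 -3.5]
 [-1.4 -2.3]]
tool y ang -2.0255997663717005
```

```bash
python3 - <<'E'
from h import *
s=load('s0')
for x,y in [(355,215),(388,318),(345,380),(270,385)]: print((atz(s,190+x/6,172+y/6,.053)*1e3-[1.6,3.1,0]).round(1))
go([.5768,-.066,.10],-2.1,6,g=0)
E
```

```text
[496.  -88.7  53. ]
[555.1 -92.6  53. ]
[ 578.2 -118.7   53. ]
[ 568.  -147.7   53. ]
per row mm 12.7 rad [0.    0.001 0.   ]
0.0 0.001 0.0 -0.0002 0.0003 0.0127 0; 0.0 0.001 0.0 -0.0002 0.0003 0.0127 0; 0.0 0.001 0.0 -0.0002 0.0003 0.0127 0; 0.0 0.001 0.0 -0.0002 0.0003 0.0127 0; 0.0 0.001 0.0 -0.0002 0.0003 0.0127 0; 0.0 0.001 0.0 -0.0003 0.0003 0.0127 0;
```

play_rows:
  plan: "0 0 0 -0.001 0.001 0.016 0; 0 0 0 -0.001 0.001 0.016 0; 0 0 0 0 0 0.016 0; 0 0 0 0 0 0.014 0; 0 0 0 0 0 0.009 0; 0 0 0 0 0 0.005 0; 0 0 0 0 0 0 0; 0 0 0 0 0 0 0"

```text
t: 6.47
position: [0.5774, -0.0688, 0.1003]
ee_rot: [2.259, 2.174, -0.007]
wrist_force: [-0.6, 0.8, -0.5]
opening: 0.0521
grip_force: 8.0
```

play_rows:
  plan: "0 0 0 0.002 0 0.003 0; 0 0 0 0 0 0.002 0; 0 0 0 0 0 0.001 0; 0 0 0 0 0 0 0; 0 0 0 0 0 0 0; 0 0 0 0 0 0 0"

```text
t: 6.97
position: [0.5773, -0.0674, 0.0942]
ee_rot: [2.26, 2.173, -0.007]
wrist_force: [-0.2, 0.0, 0.6]
opening: 0.052
grip_force: 8.0
```

play_rows:
  plan: "0 0 0 0 0 0.001 0; 0 0 0 0 0 0 0; 0 0 0 0 0 0 0; 0 0 0 0 0 0 0"

```text
t: 7.3
position: [0.5773, -0.0673, 0.093]
ee_rot: [2.26, 2.173, -0.007]
wrist_force: [-0.3, 0.4, -0.9]
opening: 0.0518
grip_force: 8.0
```

play_rows:
  plan: "0 0 0 0 0 0.001 0; 0 0 0 0 0 0 0; 0 0 0 0 0 0 0; 0 0 0 0 0 0 0"

```text
t: 7.63
position: [0.5774, -0.0674, 0.0925]
ee_rot: [2.259, 2.173, -0.007]
wrist_force: [0.4, 0.8, 5.8]
opening: 0.0517
grip_force: 8.0
```

The board is felt at 5.8 N. I'll release to 62 mm so the fingers stay clear of the bar.

play_rows:
  plan: "0 0 0 0 0 0 -0.4; 0 0 0 0 0 0 -0.4; 0 0 0 0 0 0 -0.4; 0 0 0 0 0 0 -0.4; 0 0 0 0 0 -0.01 -0.4; 0 0 0 0 0 -0.03 -0.4; 0 0 0 0 0 -0.04 -0.4; 0 0 0 0 0 -0.02 -0.4"

```text
t: 8.3
position: [0.5783, -0.0662, 0.1959]
ee_rot: [2.258, 2.172, -0.002]
wrist_force: [0.5, -0.6, -0.5]
opening: 0.0614
grip_force: 0.0
```

```bash
python3 - <<'E'
from h import *
c=snap('wrist','w4',s=1.25);s=snap('side','d4',(245,200,385,310),5); o=robot.observe(); print(o['position'].round(4),o['ee_rot'].round(3),o['t'],o['opening'])
p=np.vstack([c['pixels'][60:330,100:500,::-1]]); cv2.imwrite('pics/w4c.png',cv2.resize(p,None,fx=2,fy=2))
E
```

```text
[ 0.5794 -0.0663  0.1964] [2.256e+00 2.169e+00 2.000e-03] 8.4 0.062178325017166504
```

View pics/d4.png

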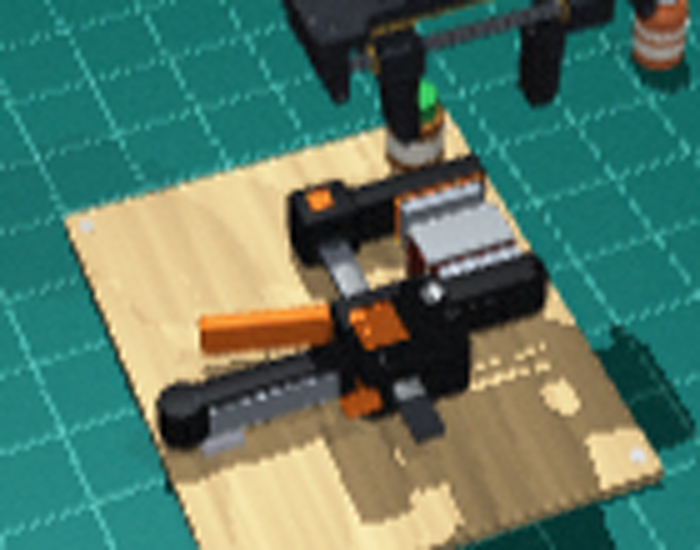

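The side view shows the van upright between the pads at (460,240), clear of the jaw at (440,190) and free of the gripper. Next I turn the closed gripper to push the trigger.

```bash
python3 - <<'E'
from h import *
o=robot.observe();print(o['q'].round(2))
x=go([.50,-.052,.15],-47,7,g=1);x=go([.474,-.046,.12],-92.1,7,x,g=1)
E
```

```text
[ 0.29  0.8  -0.44  1.79  0.54  0.66 -0.51]
per row mm 13.3 rad [0.002 0.    0.112]
0.002 0.0 0.112 0.0016 -0.0115 0.0065 1; 0.002 0.0 0.112 0.0003 -0.0116 0.0065 1; 0.002 0.0 0.112 -0.0009 -0.0115 0.0065 1; 0.002 0.0 0.112 -0.0022 -0.0113 0.0066 1; 0.002 0.0 0.112 -0.0035 -0.011 0.0066 1; 0.002 0.0 0.112 -0.0047 -0.0105 0.0066 1; 0.002 0.0 0.112 -0.0058 -0.0099 0.0066 1; 
per row mm 5.7 rad [0.    0.    0.112]
0.0 0.0 0.112 -0.0021 -0.0032 0.0043 1; 0.0 0.0 0.112 -0.0025 -0.0029 0.0043 1; 0.0 0.0 0.112 -0.0028 -0.0026 0.0043 1; 0.0 0.0 0.112 -0.0031 -0.0023 0.0043 1; 0.0 0.0 0.112 -0.0033 -0.0019 0.0043 1; 0.0 0.0 0.112 -0.0035 -0.0015 0.0043 1; 0.0 0.0 0.112 -0.0036 -0.0011 0.0043 1;
```

play_rows:
  plan: "0.002 0 0.112 0.002 -0.012 0.006 1; 0.002 0 0.112 0 -0.012 0.006 1; 0.002 0 0.112 -0.001 -0.012 0.006 1; 0.002 0 0.112 -0.002 -0.011 0.006 1; 0.002 0 0.112 -0.003 -0.011 0.006 1; 0.002 0 0.112 -0.005 -0.011 0.006 1; 0.002 0 0.112 -0.006 -0.01 0.006 1"

```text
t: 8.98
position: [0.4948, -0.0516, 0.1497]
ee_rot: [-2.926, -1.139, 0.019]
wrist_force: [-1.0, -0.0, -0.1]
opening: 0.0172
grip_force: 0.0
```

play_rows:
  plan: "0 0 0.112 -0.002 -0.003 0.004 1; 0 0 0.112 -0.002 -0.003 0.004 1; 0 0 0.112 -0.003 -0.003 0.004 1; 0 0 0.112 -0.003 -0.002 0.004 1; 0 0 0.112 -0.003 -0.002 0.004 1; 0 0 0.112 -0.003 -0.001 0.004 1; 0 0 0.112 -0.004 -0.001 0.004 1; 0 0 0 0 0 0 1"

```text
t: 9.65
position: [0.4687, -0.0456, 0.1216]
ee_rot: [3.138, -0.061, -0.023]
wrist_force: [-0.7, -0.2, -0.3]
opening: 0.0003
grip_force: 0.0
```

```bash
python3 - <<'E'
from h import *
c=snap('side','d5',(245,200,385,310),5)
o=robot.observe();print(o['position'].round(4),o['opening'],o['wrist_force'].round(1),o['q'].round(2))
R=Ro.from_rotvec(o['ee_rot']);print(np.degrees(np.arctan2(*R.apply([0,1,0])[1::-1])),R.apply([0,0,1]).round(3))
x=go([.474,-.048,.085],-92.1,4,g=1)
E
```

```text
[ 0.4695 -0.0457  0.122 ] 0.0003113867177867338 [ 0.1 -1.   0.1] [-0.    0.84  0.    2.15 -0.    0.17 -1.61]
-91.9443158720227 [-0.013 -0.003 -1.   ]
per row mm 9.3 rad [0.001 0.003 0.001]
0.001 0.003 0.001 0.0013 0.0005 0.0092 1; 0.001 0.003 0.001 0.0012 0.0005 0.0092 1; 0.001 0.003 0.001 0.0012 0.0005 0.0092 1; 0.001 0.003 0.001 0.0012 0.0005 0.0092 1;
```

play_rows:
  plan: "0 0.003 0 0.001 0 0.009 1; 0 0.003 0 0.001 0 0.009 1; 0 0.003 0 0.001 0 0.009 1; 0 0.003 0 0.001 0 0.009 1; 0 0 0 0 0 0 1; 0 0 0 0 0 0 1; 0 0 0 0 0 0 1"

```text
t: 10.28
position: [0.474, -0.0461, 0.0864]
ee_rot: [3.138, -0.057, 0.001]
wrist_force: [-0.0, -0.8, 0.3]
opening: 0.0006
grip_force: 0.0
```

play_rows:
  plan: "0 0 0 0 0.003 0 1; 0 0 0 0 0.003 0 1; 0 0 0 0 0.003 0 1; 0 0 0 0 0 0 1; 0 0 0 0 0 0 1"

```text
t: 10.7
position: [0.4738, -0.0554, 0.0867]
ee_rot: [3.138, -0.058, 0.002]
wrist_force: [-0.1, 0.7, 0.2]
opening: 0.0006
grip_force: 0.0
```

play_rows:
  plan: "0 0 0 0 0.003 0 1; 0 0 0 0 0.003 0 1; 0 0 0 0 0 0 1; 0 0 0 0 0 0 1"

```text
t: 11.03
position: [0.4733, -0.0602, 0.0865]
ee_rot: [3.14, -0.055, 0.001]
wrist_force: [-1.6, 3.8, 0.9]
opening: 0.0002
grip_force: 1.6
```

play_rows:
  plan: "0 0 0 0 0.003 0 1; 0 0 0 0 0.002 0 1; 0 0 0 0 0 0 1; 0 0 0 0 0 0 1"

```text
t: 11.37
position: [0.472, -0.0649, 0.0865]
ee_rot: [3.14, -0.055, -0.003]
wrist_force: [-1.1, 5.1, 1.0]
opening: 0.0004
grip_force: 2.3
```

play_rows:
  plan: "0 0 0 0 0.004 0 1; 0 0 0 0 0.004 0 1; 0 0 0 0 0.003 0 1; 0 0 0 0 0 0 1; 0 0 0 0 0 0 1"

```text
t: 11.78
position: [0.4706, -0.0757, 0.0863]
ee_rot: [3.14, -0.055, -0.007]
wrist_force: [-2.4, 5.1, 0.3]
opening: 0.0002
grip_force: 2.5
```

play_rows:
  plan: "0 0 0 0.001 0.002 0 1; 0 0 0 0 0.001 0 1; 0 0 0 0 0 0 1; 0 0 0 0 0 0 1"

```text
t: 12.12
position: [0.4711, -0.0782, 0.0862]
ee_rot: [3.141, -0.054, -0.009]
wrist_force: [-4.7, 6.3, 0.7]
opening: 0.0005
grip_force: 3.2
```

play_rows:
  plan: "0 0 0 0 -0.008 0 1; 0 0 0 0 -0.008 0 1; 0 0 0 0.001 -0.006 0 1; 0 0 0 0 0 0 1; 0 0 0 0 0 0 1; 0 0 0 0 0 0 1"

```text
t: 12.62
position: [0.4759, -0.0588, 0.0867]
ee_rot: [3.137, -0.058, 0.002]
wrist_force: [-1.0, -0.3, 0.8]
opening: 0.0004
grip_force: 0.0
```

```bash
cat > gap.py <<'E'
from h import *
import sys
# sliding pad: light strip along the face edge; use orange square on the jaw in the side view against first picture
c=imaging.read_camera('side')['pixels'].astype(int); r,g,b=c[...,0],c[...,1],c[...,2]
m=((r>180)&(g>80)&(g<160)&(b<80)).astype(np.uint8)
n,l,s,ce=cv2.connectedComponentsWithStats(m[225:300,290:345])
d=load('d0')
for i in range(1,n):
    if s[i,4]>8: u,v=ce[i]+[290,225]; print(s[i,4],(u.round(1),v.round(1)),(atz(d,u,v,.052)*1e3).round(1)[:2])
print(robot.observe()['position'].round(4),robot.observe()['wrist_force'].round(1),robot.observe()['t'])
E
python3 gap.py; python3 - <<'E'
from h import *
c=load('d0')['pixels'].astype(int); r,g,b=c[...,0],c[...,1],c[...,2]
m=((r>180)&(g>80)&(g<160)&(b<80)).astype(np.uint8)
n,l,s,ce=cv2.connectedComponentsWithStats(m[225:300,290:345])
d=load('d0')
for i in range(1,n):
    if s[i,4]>8: u,v=ce[i]+[290,225]; print('old',s[i,4],(u.round(1),v.round(1)),(atz(d,u,v,.052)*1e3).round(1)[:2])
E
```

```text
21 (np.float64(322.1), np.float64(266.4)) [ 509.9 -120.4]
[ 0.4758 -0.0589  0.0867] [ 0.7 -0.5  0.4] 12.6667
old 13 (np.float64(308.6), np.float64(239.4)) [515.7 -16.8]
old 69 (np.float64(320.1), np.float64(264.5)) [ 507.9 -112.3]
old 58 (np.float64(300.2), np.float64(262.8)) [463.  -86.2]
old 24 (np.float64(316.4), np.float64(279.9)) [ 478.8 -155.3]
```

```bash
cat > gap.py <<'E'
from h import *
def jaw(c):
    p=c['pixels'].astype(int); r,g,b=p[...,0],p[...,1],p[...,2]
    m=((r>170)&(g>70)&(g<160)&(b<90)).astype(np.uint8)
    n,l,s,ce=cv2.connectedComponentsWithStats(m[190:225,255:285])
    for i in range(1,n):
        if s[i,4]>5: u,v=ce[i]+[255,190]; print(s[i,4],u.round(1),v.round(1),(atz(c,u,v,.052)*1e3).round(1)[:2])
print('old');jaw(load('s0'));print('now');jaw(imaging.read_camera('scene'))
E
python3 gap.py
```

```text
old
15 275.5 204.3 [513.7 -18. ]
now
14 273.1 204.9 [513.  -24.6]
```

The jaw moved 6.6 mm on that stroke, leaving a gap of about 8 mm. Second stroke.

play_rows:
  plan: "0 0 0 0 0.004 0 1; 0 0 0 0 0.004 0 1; 0 0 0 0 0.004 0 1; 0 0 0 0 0.004 0 1; 0 0 0 0 0.003 0 1; 0 0 0 0 0 0 1; 0 0 0 0 0 0 1"

```text
t: 13.3
position: [0.4724, -0.0759, 0.0863]
ee_rot: [3.141, -0.056, -0.008]
wrist_force: [-3.4, 6.0, 0.3]
opening: 0.0008
grip_force: 2.6
```

play_rows:
  plan: "0 0 0 0 -0.008 0 1; 0 0 0 0 -0.008 0 1; 0 0 0 0 -0.006 0 1; 0 0 0 0 0 0 1; 0 0 0 0 0 0 1; 0 0 0 0 0 0 1"

```text
t: 13.8
position: [0.4759, -0.0556, 0.0866]
ee_rot: [3.137, -0.058, 0.002]
wrist_force: [0.1, 0.6, 0.7]
opening: 0.0005
grip_force: 0.0
```

```bash
python3 gap.py
```

```text
old
15 275.5 204.3 [513.7 -18. ]
now
15 270.9 205.4 [512.2 -30.3]
```

The gap is now about 2.5 mm. Third stroke, with careful feeling.

play_rows:
  plan: "0 0 0 0 0.004 0 1; 0 0 0 0 0.004 0 1; 0 0 0 0 0.004 0 1; 0 0 0 0 0.002 0 1; 0 0 0 0 0 0 1; 0 0 0 0 0 0 1"

```text
t: 14.35
position: [0.4736, -0.067, 0.0865]
ee_rot: [-3.14, 0.054, 0.005]
wrist_force: [-2.7, 6.6, 1.8]
opening: 0.0006
grip_force: 3.5
```

play_rows:
  plan: "0 0 0 0 0.002 0 1; 0 0 0 0 0.002 0 1; 0 0 0 0 0 0 1; 0 0 0 0 0 0 1"

```text
t: 14.68
position: [0.4729, -0.0696, 0.0864]
ee_rot: [-3.139, 0.051, 0.007]
wrist_force: [-4.0, 10.4, 2.5]
opening: 0.0004
grip_force: 5.1
```

play_rows:
  plan: "0 0 0 0 0.002 0 1; 0 0 0 0 0 0 1; 0 0 0 0 0 0 1; 0 0 0 0 0 0 1"

```text
t: 15.02
position: [0.4726, -0.0711, 0.0864]
ee_rot: [-3.138, 0.05, 0.008]
wrist_force: [-3.9, 11.6, 3.2]
opening: 0.0007
grip_force: 5.8
```

play_rows:
  plan: "0 0 0 0 0.001 0 1; 0 0 0 0 0 0 1; 0 0 0 0 0 0 1; 0 0 0 0 0 0 1"

```text
t: 15.35
position: [0.4724, -0.0717, 0.0864]
ee_rot: [-3.138, 0.049, 0.008]
wrist_force: [-3.4, 13.1, 4.0]
opening: 0.0003
grip_force: 6.3
```

play_rows:
  plan: "0 0 0 0 0.001 0 1; 0 0 0 0 0 0 1; 0 0 0 0 0 0 1; 0 0 0 0 0 0 1"

```text
t: 15.68
position: [0.4723, -0.0723, 0.0864]
ee_rot: [-3.137, 0.049, 0.009]
wrist_force: [-4.5, 14.2, 4.1]
opening: 0.0006
grip_force: 6.7
```

```bash
python3 gap.py; python3 -c "
from h import *
print(np.mean([ (imaging.read_camera('wrist'),robot.observe()['wrist_force'])[1] for _ in range(6)],axis=0).round(2))"
```

```text
old
15 275.5 204.3 [513.7 -18. ]
now
14 269.9 205.6 [511.9 -33. ]
[-4.06 13.69  4.17]
```

play_rows:
  plan: "0 0 0 0 0.001 0 1; 0 0 0 0 0 0 1; 0 0 0 0 0 0 1; 0 0 0 0 0 0 1"

```text
t: 16.37
position: [0.4721, -0.073, 0.0864]
ee_rot: [-3.137, 0.048, 0.009]
wrist_force: [-4.0, 15.1, 4.4]
opening: 0.0006
grip_force: 7.1
```

```bash
python3 -c "
from h import *
print(np.mean([ (imaging.read_camera('wrist'),robot.observe()['wrist_force'])[1] for _ in range(8)],axis=0).round(2),robot.observe()['position'])"
```

```text
[-4.21 14.83  4.52] [ 0.47210577 -0.07301563  0.086426  ]
```

play_rows:
  plan: "0 0 0 0 0.0005 0 1; 0 0 0 0 0 0 1; 0 0 0 0 0 0 1; 0 0 0 0 0 0 1"

```text
t: 17.1
position: [0.4721, -0.0733, 0.0864]
ee_rot: [-3.136, 0.048, 0.009]
wrist_force: [-4.1, 15.2, 4.9]
opening: 0.0004
grip_force: 7.3
```

play_rows:
  plan: "0 0 0 0 -0.006 0 1; 0 0 0 0 -0.007 0 1; 0 0 0 0 -0.007 0 1; 0 0 0 0 -0.007 0 1; 0 0 0 0 0 0 1; 0 0 0 0 0 0 1; 0 0 0 0 0 0 1; 0 0 0 0 0 0 1"

```text
t: 17.77
position: [0.4759, -0.0525, 0.0866]
ee_rot: [3.137, -0.059, 0.002]
wrist_force: [0.9, -0.4, -0.9]
opening: 0.0008
grip_force: 0.0
```

```bash
python3 gap.py;python3 -c "
from h import *
o=robot.observe();print(o['position'],o['wrist_force'],o['t'])"
```

```text
old
15 275.5 204.3 [513.7 -18. ]
now
16 269.9 205.8 [512.5 -33.2]
[ 0.47588589 -0.05233974  0.08655755] [ 0.22068109 -0.06356481 -0.05640118] 17.8167
```

The jaw barely sprang back. A gentle probe of the trigger, kept below 15 N, will confirm the held force.

play_rows:
  plan: "0 0 0 0 0.004 0 1; 0 0 0 0 0.004 0 1; 0 0 0 0 0.003 0 1; 0 0 0 0 0 0 1; 0 0 0 0 0 0 1"

```text
t: 18.23
position: [0.4752, -0.0626, 0.0865]
ee_rot: [3.139, -0.057, 0.0]
wrist_force: [-0.8, 3.0, 0.3]
opening: 0.0007
grip_force: 0.9
```

play_rows:
  plan: "0 0 0 0 0.002 0 1; 0 0 0 0 0 0 1; 0 0 0 0 0 0 1"

```text
t: 18.48
position: [0.4752, -0.064, 0.0865]
ee_rot: [3.139, -0.056, 0.0]
wrist_force: [-1.2, 3.6, -0.1]
opening: 0.0006
grip_force: 1.7
```

play_rows:
  plan: "0 0 0 0 0.002 0 1; 0 0 0 0 0 0 1; 0 0 0 0 0 0 1"

```text
t: 18.73
position: [0.4749, -0.0649, 0.0865]
ee_rot: [3.141, -0.054, -0.0]
wrist_force: [-1.9, 7.0, 1.6]
opening: 0.0003
grip_force: 3.2
```

play_rows:
  plan: "0 0 0 0 0.002 0 1; 0 0 0 0 0 0 1; 0 0 0 0 0 0 1"

```text
t: 18.98
position: [0.4747, -0.0658, 0.0865]
ee_rot: [-3.14, 0.052, 0.001]
wrist_force: [-2.3, 10.0, 1.7]
opening: 0.0007
grip_force: 4.4
```

play_rows:
  plan: "0 0 0 0 0.001 0 1; 0 0 0 0 0 0 1; 0 0 0 0 0 0 1"

```text
t: 19.23
position: [0.4746, -0.0662, 0.0865]
ee_rot: [-3.14, 0.051, 0.002]
wrist_force: [-3.0, 10.8, 2.5]
opening: 0.0006
grip_force: 5.2
```

Push rises steeply (over 3 N/mm, against 1.3 N/mm when the jaw moves) up to 10.8 N. So the jaw hasn't moved yet and already holds more than about 13 N. I release and retreat.

play_rows:
  plan: "0 0 0 0 -0.006 0 1; 0 0 0 0 -0.007 0 1; 0 0 0 0 -0.006 0 1; 0 0 0 0 -0.002 0 1; 0 0 0 0 0 -0.02 1; 0 0 0 0 0 -0.03 1; 0 0 0 0 0 -0.04 1; 0 0 0 0 0 -0.03 1"

```text
t: 19.9
position: [0.4759, -0.0491, 0.2085]
ee_rot: [3.137, -0.059, 0.003]
wrist_force: [0.5, 0.0, 0.8]
opening: 0.0008
grip_force: 0.0
```

play_rows:
  plan: "0 0 0 -0.02 0 -0.03 1; 0 0 0 -0.03 0 -0.03 1; 0 0 0 -0.03 0 -0.03 1; 0 0 0 0 0 0 1; 0 0 0 0 0 0 1; 0 0 0 0 0 0 1"

```text
t: 20.4
position: [0.3978, -0.0455, 0.2955]
ee_rot: [3.138, -0.058, 0.004]
wrist_force: [0.1, 0.4, -0.5]
opening: 0.0005
grip_force: 0.0
```

```bash
python3 gap.py; python3 -c "
from h import *
a=snap('scene','s9')['pixels'][160:275,185:365,::-1]; b=snap('side','d9')['pixels'][175:315,245:400,::-1]
f=lambda p:cv2.resize(p,(780,int(p.shape[0]*780/p.shape[1])) ,interpolation=cv2.INTER_CUBIC)
p=np.hstack([cv2.resize(a,(400,256)),cv2.resize(b,(400,361))[:256]]) if 0 else None
A=cv2.resize(a,None,fx=2.6,fy=2.6,interpolation=cv2.INTER_CUBIC);B=cv2.resize(b[:,:],None,fx=2.1,fy=2.1,interpolation=cv2.INTER_CUBIC)
H=max(A.shape[0],B.shape[0]);pad=lambda q:cv2.copyMakeBorder(q,0,H-q.shape[0],0,0,0)
p=np.hstack([pad(A),pad(B)]);print(p.shape);cv2.imwrite('pics/end.png',p)"
```

```text
old
15 275.5 204.3 [513.7 -18. ]
now
16 269.9 205.8 [512.5 -33.2]
(299, 794, 3)
```

View pics/end.png

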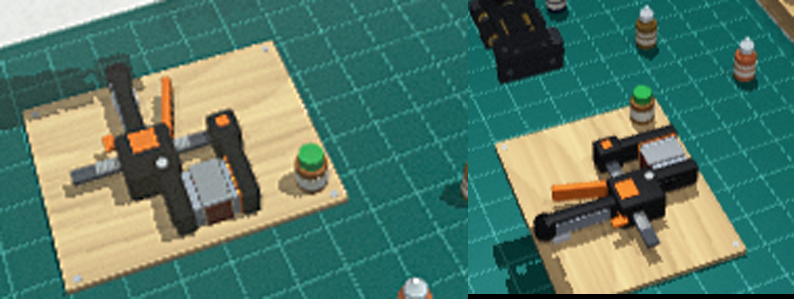

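The van (212,185 left, 665,152 right) stands upright between the pads. The trigger is released, the cement bottle is undisturbed and the robot is clear.

```bash
python3 -c "
from h import *
print(robot.close_job())"
```

```text
the job is handed in; nothing more can be done
None
```

The van stands upright between the pads, held by the jaw at an estimated 13 to 25 N with the trigger released. I handed the job in at about 20.5 s, and no verdict came back.

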